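Switch the vacuum port selector to the green port

ROBOT

A 7-joint arm with a two-finger parallel gripper is mounted at the origin on the work surface. World frame = base frame: x ahead of the robot, y to its left, z up, the work surface at z = 0. Lengths are in m, angles in rad, forces in N, time in s.
With the tool pointing down it reaches from about 0.425 to 0.925 m from the base axis. Payload 6.8 kg.
Tool frame: the origin (TCP) lies midway between the tips of the shut fingers; the grasp point (between the pads) lies 19 mm behind it; z points along the fingers, y is the line along which they close (so a half turn about z gives the same grasp; the last joint's range is limited). The gripper opens to 85 mm and grips with 20 to 120 N. Pads are 22 mm wide; open, the fingers measure 114 mm over their backs; the gripper's body (76 mm by 85 mm) begins 54 mm behind the grasp point. The pads swing forward as they close: fully open they stand 13 mm farther back than shut.
Start: joints at [1.134, 0.477, 0.022, 1.555, -0.011, 1.109, -0.083], TCP at [0.218, -0.639, 0.231] pointing down, gripper open.
Joint ranges: [-2.96, 2.96], [-0.34, 2.1], [-1.41, 1.46], [0.24, 2.44], [-1.37, 4.51], [0.17, 1.92], [-2.96, 2.96]. Speed limits (rad/s): [2.39, 2.39, 3.14, 3.14, 3.14, 3.14, 3.14].

INTERFACE

Orientations are given as a unit quaternion [w, x, y, z].
In Python, from station import * gives the robot as it stands.
- The arm moves only by the shell command python3 -m creep 'ROWS' [FORCE]. ROWS is JSON, a list of rows, each a list of 7 numbers: the gripper command: -1 is shut, 1 is fully open, values between are in proportion, then the shift along the world's x, y, z in mm, then the turn, a rotation vector about the world's x, y, z in rad. A call has 1 to 5 rows; each row shifts and turns the commanded pose from where the row before left it; what a row does not reach is not made up. A row lasts 1/8 s, in which the tool goes at most 62.5 mm and 10.7 degrees, less where a joint would pass 70% of its speed; a pose out of reach is approached as far as the arm can. A call is refused whole if a number of a shift passes 62.5 or a number of a turn 0.188, either way. A call with a gripper value outside its range is refused whole. The fingers move at their own pace and stop on an object; FORCE is the grip in N (left out, the last holds). Time passes only in rows, so rows that do not move let the fingers close. It gives the time, the measured TCP pose, the force, the opening and the grip force at its end, in the units of the state.
- get_obs(): the state, without advancing time (a new reading comes with each control period).
- read_camera(name): name is "side" or "top" or "wrist"; returns (picture, depth): 384x512x3 uint8, red, green, blue; 384x512 float32, m along the optical axis (not along the pixel's ray), 0 where there is no reading.
- camera_params(name): a dict with "intrinsics" (3x3 intrinsics, pixels), "k1" (the pictures are not rectified: a ray, as slopes to the right and down, at radius r is drawn at 1 + k1 r^2 times it, then the intrinsics apply), "cam_to_world" (4x4, takes a point from camera to world coordinates); the wrist camera has in their place "mount" (4x4, takes a point from camera to tool coordinates, whose origin is the TCP and whose axes are the flange's). Camera axes: x right, y up, looking along -z (the intrinsics and any distortion apply to the point x, -y, -z); pixel columns grow to the right and rows downward; lengths in m; the calibration is good to about 2 mm. A picture is of the moment at which its call begins: read the wrist's pose just before it. camera_params takes no time and is no camera call.
- hand_in(): hands the job in; it is judged then, once.
The state is a dict: "t": time; "q": joint angles; "joint_vel": joint speeds; "joint_torque": joint torques, N m; "eef_pos": TCP position; "tool_rot": TCP orientation; "contact_force": force on the tool from outside, world axes, zero at the start; "torque": the same for the moment, N m; "gripper_width": opening from 0.0 (shut) to 1.0 (fully open); "grasp_force": force on a finger pad.
Only numpy, scipy, OpenCV 4.12 (cv2) and the standard library are available. Lean on these libraries where they do the work, as an engineer would, in place of code of your own. Each camera call takes 0.05 s, during which the arm holds its last target. There are 200 camera calls.

TASK

Pull up the red plunger of the port selector, swing its arm the shorter way round to the port with the green cap, and let the plunger drop fully home in the notch there, then let go. The notch may be some millimetres to either side of its cap, so feel for it with a light touch: do not ram the plunger against the notched ring (keep well under 25 N) and do not disturb the other things on the bench.

Things in the scene. Friction and masses are not known exactly. Their poses are not given: they have to be found in the camera images.
- dial: vacuum port selector: fixed round aluminium housing, 284 mm across, 50 mm high. Origin on the turning axis at table level, z up. Eight caps (one green, seven grey; tops 68 mm above the table) stand every 45 degrees at radius 118 mm. Inside them lies a flat smooth steel ring, top 74 mm above the table, with eight radial notches, one per cap, 13 mm wide, 14 mm deep, 45 degrees apart.
- rotor: the selector's blue arm, 24 mm wide, 94 mm long, top 88 mm above the table (hub 48 mm across, top 96 mm). Turns without end stops about the dial's vertical axis, friction about 0.03 N m plus the plunger's drag. Origin on that axis, 74 mm above the table; its x axis points along the arm to the plunger, 80 mm out. It starts about midway between two ports.
- knob (a point): centre of the plunger's upright red knob (24 mm diameter, 30 mm tall) on the arm; it spins freely about its own upright axis, so a grasp need not turn with the arm. Centre 106 mm above the table when the plunger is home in a notch, 120 mm when it rides on the ring, 134 mm pulled right up. A spring presses the plunger down with 6 to 10 N; its tip, 10 mm across, drags on the ring with about 1 N.
- plunger (a joint): height of the plunger in m: 0 fully home in a notch, 0.014 riding on the ring's top (as at the start), above 0.0165 clear of the ring, 0.028 pulled right up. It springs down by itself when let go. Once in a notch it locks the arm, with about 1.5 mm of play either way, so a sideways push meets a hard stop.
- green_top (a point): top centre of the green cap (26 mm diameter, 18 mm tall, 118 mm from the turning axis) that marks the wanted port. The notched ring is clamped by hand, so the notch may lie up to 9 degrees either side of its cap, seen from the axis (about 13 mm along the plunger's circle); this offset is not measured: find the notch by feel.
- meter: black multimeter, 85 x 175 x 44 mm, lying; origin under its centre. Leave alone
- flange: steel blank flange, disc of 75 mm, 12 mm thick. Leave alone
- clamp: aluminium clamp ring, 64 mm across, 16 mm tall. Leave alone
- driver: screwdriver lying on the table. Leave alone
- bottle: closed white bottle, 60 mm across, 130 mm tall. Leave alone
- gauge: black battery box, 75 x 110 x 60 mm. Leave alone

How it is judged:
By the outcome, as a careful person would: the job done as asked, in the order asked, and still so for the second after the job is handed in, with the robot touching nothing.
It also fails if it takes over 51 s, if anything falls off the work surface, if the arm or the gripper's body presses on something with over 40 N, if the wrist force passes 120 N, or if a joint passes its speed limit or range.

## Working session

There is one attempt and no reset: what is moved stays moved. The work goes in short steps, Python scripts to look and compute and a shell command to move; the robot and the scene stay as the last step left them, time stands still between calls to the robot, and variables do not carry over. Pictures are saved under pics/ and viewed, at most 10 in all, crops included, and the job is handed in when it is done.

```bash
ls; mkdir -p pics
cat > h.py <<'E'
from station import *
import numpy as np, cv2
def ray(name,u,v,T=None):
    p=camera_params(name);K=np.array(p["intrinsics"]);k1=p["k1"]
    d=np.array([(u-K[0,2])/K[0,0],(v-K[1,2])/K[1,1]]);s=d.copy()
    for _ in range(20): s=d/(1+k1*(s@s))
    M=np.array(p["cam_to_world"]) if T is None else T
    return M[:3,3],M[:3,:3]@np.array([s[0],-s[1],-1.])
def onplane(name,u,v,z,T=None):
    o,d=ray(name,u,v,T);return o+d*(z-o[2])/d[2]
def blobs(im,color,amin=20):
    h=cv2.cvtColor(im,cv2.COLOR_RGB2HSV)
    R={"red":[((0,110,60),(8,255,255)),((172,110,60),(180,255,255))],"green":[((40,80,40),(85,255,255))],"blue":[((95,100,40),(130,255,255))]}[color]
    m=sum(cv2.inRange(h,np.array(a),np.array(b)) for a,b in R)
    n,l,st,c=cv2.connectedComponentsWithStats(m)
    return [(st[i].tolist(),c[i].round(1).tolist()) for i in range(1,n) if st[i,4]>=amin]
E
python3 - <<'E'
from h import *
for n in("top","side"):
    im,d=read_camera(n);cv2.imwrite(f"pics/{n}0.png",im[:,:,::-1]);np.save(n+"d.npy",d)
    for c in("red","green","blue"):print(n,c,blobs(im,c))
    print(np.array(camera_params(n)["cam_to_world"]).round(3).tolist())
o=get_obs();print(o)
E
```

```text
pics
top red [([383, 155, 28, 29, 291], [397.0, 168.3]), ([279, 189, 10, 10, 60], [283.3, 193.8])]
top green [([308, 165, 10, 10, 71], [312.5, 169.3])]
top blue [([370, 126, 12, 11, 96], [375.6, 131.4]), ([260, 160, 23, 36, 306], [271.9, 175.4]), ([0, 213, 58, 61, 3353], [27.2, 243.0])]
[[-0.013, 0.985, -0.171, 0.359], [-0.999, -0.008, 0.031, 0.005], [0.029, 0.172, 0.985, 1.047], [0.0, 0.0, 0.0, 1.0]]
side red [([276, 140, 13, 17, 96], [281.6, 147.5]), ([256, 165, 8, 12, 68], [259.3, 170.8])]
side green [([249, 164, 7, 4, 21], [252.5, 165.5])]
side blue [([252, 125, 7, 6, 37], [254.6, 127.5]), ([228, 172, 36, 12, 235], [243.4, 179.0]), ([88, 350, 79, 34, 1346], [124.3, 372.2])]
[[-0.854, 0.307, -0.419, 0.069], [-0.52, -0.505, 0.689, 0.72], [0.0, 0.807, 0.591, 0.711], [0.0, 0.0, 0.0, 1.0]]
{'t': 0.1, 'q': array([ 1.1338656 ,  0.47775951,  0.0223454 ,  1.55634432, -0.0115023 ,
        1.10928095, -0.08309944]), 'joint_vel': array([-1.33014436e-03, -1.07605352e-03, -2.21182627e-03, -2.26242875e-03,
       -9.50637933e-05,  6.21620611e-04, -1.20428236e-03]), 'joint_torque': array([ 3.90591624e-03, -5.97758424e+01,  1.61310352e+00, -2.81954116e+01,
        1.27829664e-02,  5.01861039e-03, -4.96577840e-06]), 'eef_pos': array([ 0.21780111, -0.63833892,  0.23039826]), 'tool_rot': array([-8.08620550e-04,  9.86512465e-01,  1.63684036e-01, -1.95680078e-04]), 'contact_force': array([-0.59991399, -0.19166041, -0.06291592]), 'torque': array([ 0.02891091, -0.03009164,  0.06093382]), 'grasp_force': 0.0, 'gripper_width': 0.9992558014292355}
```

```bash
python3 -m creep --help 2>&1 | head -5
```

```text
invalid input: not JSON, or not a number
```

View pics/top0.png

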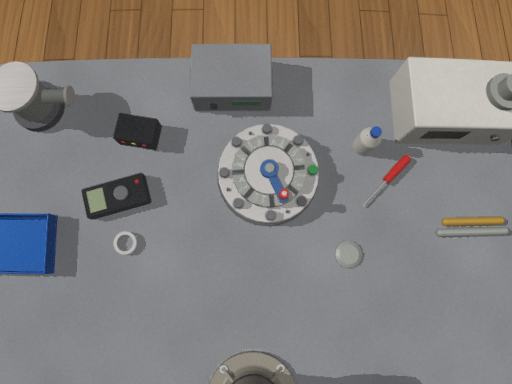

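Run:
```python
from h import *
k=onplane("top",283.3,193.8,.135);ks=onplane("side",259.3,170.8,.12)
g=onplane("top",312.5,169.3,.068);gs=onplane("side",252.5,165.5,.068)
print("knob",k,ks,"green",g,gs)
for n in("red","blue"):pass
# rotor: knob 80 from axis, green 118 from axis: intersect circles
K=(k)[:2];G=g[:2];d=np.linalg.norm(G-K);a=(80**2-118**2)/1e6/(2*d)+d/2;h=np.sqrt(max(0,.0064-a*a));e=(G-K)/d;n=np.array([-e[1],e[0]])
for s in(1,-1):
    C=K+a*e+s*h*n;print("C",C,np.degrees(np.arctan2(*(K-C)[::-1])),np.degrees(np.arctan2(*(G-C)[::-1])))
print("bluecentroid",onplane("top",271.9,175.4,.09))
```

```text
knob [ 0.51236997 -0.07993808  0.135     ] [ 0.51410079 -0.07851936  0.12      ] green [ 0.58875869 -0.16527886  0.068     ] [ 0.58979217 -0.1655738   0.068     ]
C [ 0.58542103 -0.04732607] -155.94269816838235 -88.37915889085617
C [ 0.47189484 -0.14894361] 59.606282598440536 -7.95725667908562
bluecentroid [ 0.56807864 -0.05588913  0.09      ]
```

The top view shows the dial hub at about (270,168), the knob at (284,194) and the green cap at (312,169). The axis comes out near (0.585,-0.047), with the knob at -156° and green at -88°. The knob therefore sits midway between two ports, and the shorter way is about +67° (counterclockwise). I'll move above the knob.

```bash
python3 -m creep '[[1,29,55,0,0,0,0],[1,29,55,0,0,0,0],[1,29,55,0,0,0,0],[1,29,55,0,0,0,0],[1,29,55,0,0,0,0]]' 40; python3 -m creep '[[1,29,55,0,0,0,0],[1,29,55,0,0,0,0],[1,29,55,0,0,0,0],[1,29,55,0,0,0,0],[1,10,20,0,0,0,0]]'; python3 -m creep '[[1,0,0,0,0,0,0],[1,0,0,0,0,0,0]]'
cat >> h.py <<'E'
from scipy.spatial.transform import Rotation as Ro
def wrist():
    o=get_obs();im,d=read_camera("wrist");w=o["tool_rot"]
    T=np.eye(4);T[:3,:3]=Ro.from_quat([w[1],w[2],w[3],w[0]]).as_matrix();T[:3,3]=o["eef_pos"]
    return im,d,T@np.array(camera_params("wrist")["mount"])
E
python3 - <<'E'
from h import *
im,d,T=wrist();cv2.imwrite("pics/w1.png",im[:,:,::-1])
for c,z in(("red",.135),("green",.068),("blue",.096)):
    for st,ce in blobs(im,c,200):print(c,st,ce,onplane("wrist",*ce,z,T).round(4), T[2,3]-d[int(ce[1]),int(ce[0])])
print(get_obs()["eef_pos"],get_obs()["contact_force"])
E
```

```text
t: 0.72
eef_pos: [0.3635, -0.3618, 0.2312]
tool_rot: [-0.0, 0.987, 0.164, -0.0]
contact_force: [0.9, -0.9, 0.4]
gripper_width: 0.996
grasp_force: 0.0
t: 1.35
eef_pos: [0.4903, -0.1194, 0.2313]
tool_rot: [-0.001, 0.986, 0.167, 0.0]
contact_force: [0.0, -1.4, -1.1]
gripper_width: 0.999
grasp_force: 0.0
t: 1.6
eef_pos: [0.4881, -0.1253, 0.231]
tool_rot: [0.0, 0.987, 0.163, -0.001]
contact_force: [0.3, 0.2, -0.5]
gripper_width: 0.999
grasp_force: 0.0
red [199, 135, 32, 31, 567] [215.6, 149.4] [ 0.5172 -0.0811  0.135 ] 0.13751093130671954
red [466, 148, 46, 37, 902] [491.4, 167.8] [ 0.5763 -0.2989  0.135 ] 0.01942578535640216
green [315, 83, 29, 27, 593] [329.3, 96.4] [ 0.591  -0.1645  0.068 ] 0.08527643066012836
blue [182, 23, 55, 136, 3281] [213.0, 78.2] [ 0.5692 -0.0578  0.096 ] 0.11423811894023395
[ 0.48813113 -0.12556431  0.23105894] [ 0.20754555 -0.79128938  0.06207888]
```

View pics/w1.png

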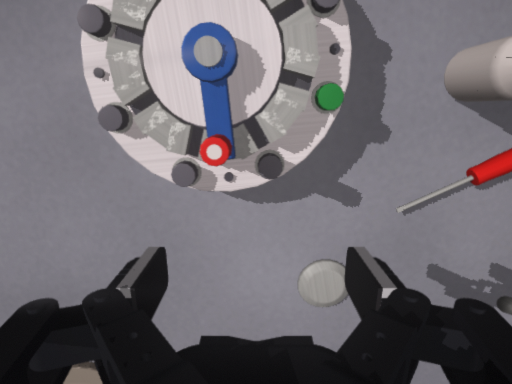

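The wrist view shows the hub at (208,51), the knob at (214,151) and the green cap at (330,96). The ring's notches appear as dark slots, and the one nearest green is around (297,78). I'll locate these.

Run:
```python
from h import *
im=cv2.imread("pics/w1.png")[:,:,::-1]
o=get_obs();w=o["tool_rot"];T=np.eye(4);T[:3,:3]=Ro.from_quat([w[1],w[2],w[3],w[0]]).as_matrix();T[:3,3]=o["eef_pos"];T=T@np.array(camera_params("wrist")["mount"])
P=lambda u,v,z:onplane("wrist",u,v,z,T)[:2]
C=P(208,51,.096);K=P(214.5,151.5,.135);G=P(329.5,96.5,.068)
print("C",C,"K",K,"G",G,np.linalg.norm(K-C),np.linalg.norm(G-C))
A=lambda p:(np.degrees(np.arctan2(p[1]-C[1],p[0]-C[0])).round(1),np.linalg.norm(p-C).round(4))
print("K",A(K),"G",A(G))
g=cv2.cvtColor(im,cv2.COLOR_RGB2GRAY);m=((g<60)).astype(np.uint8);m[235:]=0
n,l,st,c=cv2.connectedComponentsWithStats(m)
for i in range(1,n):
    if st[i,4]>60:print(st[i].tolist(),c[i].round(0),A(P(*c[i],.072)))
for p in((185,173),(270,165),(114,118),(94,20)):print("cap",A(P(*p,.068)))
print(camera_params("wrist")["mount"])
```

```text
C [ 0.5888372  -0.04778359] K [ 0.51534835 -0.08108494] G [ 0.59092954 -0.16514225] 0.08068203525667957 0.11737731185454428
K (np.float64(-155.6), np.float64(0.0807)) G (np.float64(-89.0), np.float64(0.1174))
[273, 0, 30, 23, 344] [287.   9.] (np.float64(-41.3), np.float64(0.079))
[311, 0, 25, 13, 130] [321.   7.] (np.float64(-48.7), np.float64(0.1066))
[91, 10, 20, 27, 208] [104.  26.] (np.float64(93.6), np.float64(0.102))
[118, 25, 25, 12, 98] [132.  30.] (np.float64(91.3), np.float64(0.0761))
[201, 56, 36, 30, 175] [222.  77.] (np.float64(-135.1), np.float64(0.0204))
[279, 69, 33, 16, 253] [292.  77.] (np.float64(-85.2), np.float64(0.077))
[132, 92, 26, 18, 214] [145. 101.] (np.float64(139.6), np.float64(0.0773))
[115, 106, 14, 24, 132] [123. 118.] (np.float64(140.4), np.float64(0.105))
[242, 116, 25, 32, 319] [255. 131.] (np.float64(-131.2), np.float64(0.0795))
[189, 126, 13, 30, 243] [195. 140.] (np.float64(-175.5), np.float64(0.0799))
[215, 135, 20, 23, 139] [228. 145.] (np.float64(-152.4), np.float64(0.0828))
[467, 169, 18, 16, 96] [474. 178.] (np.float64(-94.4), np.float64(0.2912))
cap (np.float64(-177.6), np.float64(0.1157))
cap (np.float64(-133.1), np.float64(0.1166))
cap (np.float64(137.7), np.float64(0.1143))
cap (np.float64(91.8), np.float64(0.1138))
[[ 5.57771098e-04  9.61267249e-01  2.75617424e-01  7.09398033e-02]
 [ 9.99999682e-01 -6.93242989e-04  3.94100122e-04 -5.74333778e-04]
 [ 5.69905387e-04  2.75617117e-01 -9.61267330e-01 -1.43285003e-01]
 [ 0.00000000e+00  0.00000000e+00  0.00000000e+00  1.00000000e+00]]
```

```bash
python3 -m creep '[[1,14,23,0,0,0,0],[1,13,22,-20,0,0,0],[1,0,0,-50,0,0,0],[1,0,0,-40,0,0,0],[1,0,0,-18,0,0,0]]' 40; python3 -m creep '[[1,0,0,0,0,0,0],[1,0,0,0,0,0,0]]'
python3 - <<'E'
from h import *
im,d,T=wrist();cv2.imwrite("pics/w2.png",im[:,:,::-1])
E
```

```text
t: 2.28
eef_pos: [0.5139, -0.0807, 0.1009]
tool_rot: [-0.0, 0.987, 0.162, -0.002]
contact_force: [-0.3, -0.2, -0.6]
gripper_width: 1.004
grasp_force: 0.0
t: 2.52
eef_pos: [0.5164, -0.0798, 0.1042]
tool_rot: [0.0, 0.987, 0.163, 0.001]
contact_force: [0.3, -0.1, 0.4]
gripper_width: 0.997
grasp_force: 0.0
```

View pics/w2.png

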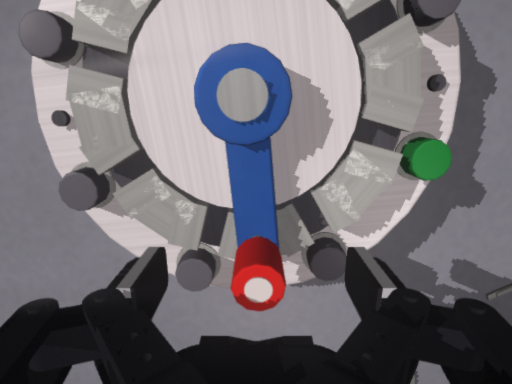

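The knob at (258,288) is centred between the fingers, so I'll close.

```bash
python3 -m creep '[[-1,0,0,0,0,0,0],[-1,0,0,0,0,0,0],[-1,0,0,0,0,0,0],[-1,0,0,0,0,0,0],[-1,0,0,0,0,0,0]]' 40;  python3 -m creep '[[-1,0,0,0,0,0,0],[-1,0,0,0,0,0,0]]'
```

```text
t: 3.2
eef_pos: [0.5162, -0.0791, 0.1038]
tool_rot: [0.0, 0.987, 0.164, 0.0]
contact_force: [-0.8, -1.5, 5.0]
gripper_width: 0.271
grasp_force: 38.9
t: 3.45
eef_pos: [0.5162, -0.0791, 0.1038]
tool_rot: [0.0, 0.987, 0.164, 0.0]
contact_force: [-0.6, -0.4, 5.5]
gripper_width: 0.267
grasp_force: 38.9
```

```bash
python3 -m creep '[[-1,0,0,3,0,0,0],[-1,0,0,3,0,0,0],[-1,0,0,3,0,0,0],[-1,0,0,0,0,0,0]]'
python3 - <<'E'
import numpy as np
C=np.array([.5875,-.0475]);a0=-155.7
p=None
for a in np.arange(-155.7,-81,8):
    q=C+.08*np.array([np.cos(np.radians(a)),np.sin(np.radians(a))]);print(round(a,1),q.round(4),None if p is None else ((q-p)*1000).round(1));p=q
E
```

```text
t: 3.95
eef_pos: [0.5158, -0.0785, 0.1121]
tool_rot: [-0.0, 0.986, 0.164, -0.0]
contact_force: [4.0, 1.8, -10.5]
gripper_width: 0.265
grasp_force: 39.6
-155.7 [ 0.5146 -0.0804] None
-147.7 [ 0.5199 -0.0902] [ 5.3 -9.8]
-139.7 [ 0.5265 -0.0992] [ 6.6 -9. ]
-131.7 [ 0.5343 -0.1072] [ 7.8 -8. ]
-123.7 [ 0.5431 -0.1141] [ 8.8 -6.8]
-115.7 [ 0.5528 -0.1196] [ 9.7 -5.5]
-107.7 [ 0.5632 -0.1237] [10.4 -4.1]
-99.7 [ 0.574  -0.1264] [10.8 -2.6]
-91.7 [ 0.5851 -0.1275] [11.1 -1.1]
-83.7 [ 0.5963 -0.127 ] [11.2  0.4]
```

```bash
python3 -m creep '[[-1,2.6,-4,0,0,0,0],[-1,3,-4.8,0,0,0,0],[-1,3,-4.6,0,0,0,0],[-1,3.5,-4.3,0,0,0,0],[-1,0,0,0,0,0,0]]'
```

```text
t: 4.58
eef_pos: [0.5275, -0.0979, 0.112]
tool_rot: [0.0, 0.987, 0.163, -0.001]
contact_force: [-1.8, -1.5, -10.6]
gripper_width: 0.269
grasp_force: 39.6
```

```bash
python3 -m creep '[[-1,5.2,-5.5,0,0,0,0],[-1,5.5,-5,0,0,0,0],[-1,6,-4.6,0,0,0,0],[-1,6.3,-4.2,0,0,0,0],[-1,0,0,0,0,0,0]]'
```

```text
t: 5.2
eef_pos: [0.5514, -0.1178, 0.1122]
tool_rot: [0.001, 0.987, 0.163, -0.0]
contact_force: [-3.9, -5.1, -10.6]
gripper_width: 0.269
grasp_force: 39.6
```

```bash
python3 -m creep '[[-1,6,-4.2,0,0,0,0],[-1,6.8,-3,0,0,0,0],[-1,7,-2,0,0,0,0],[-1,7,-1.2,0,0,0,0],[-1,0,0,0,0,0,0]]'
```

```text
t: 5.82
eef_pos: [0.5792, -0.127, 0.1125]
tool_rot: [0.001, 0.987, 0.163, 0.001]
contact_force: [-0.3, -5.5, -10.1]
gripper_width: 0.267
grasp_force: 39.6
```

```bash
python3 -m creep '[[-1,0,-1,-2,0,0,0],[-1,0,0,-2,0,0,0],[-1,0,0,-2,0,0,0],[-1,0,0,0,0,0,0]]';python3 -m creep '[[-1,0,0,-1,0,0,0],[-1,0,0,0,0,0,0]]';python3 -m creep '[[-1,0,0,-1,0,0,0],[-1,0,0,0,0,0,0]]'
```

```text
t: 6.32
eef_pos: [0.5779, -0.127, 0.1062]
tool_rot: [-0.0, 0.986, 0.164, 0.0]
contact_force: [-0.2, -2.4, -9.3]
gripper_width: 0.266
grasp_force: 39.7
t: 6.58
eef_pos: [0.5779, -0.127, 0.1053]
tool_rot: [-0.0, 0.986, 0.164, 0.0]
contact_force: [0.7, -1.8, -9.3]
gripper_width: 0.267
grasp_force: 39.7
t: 6.82
eef_pos: [0.5779, -0.127, 0.1043]
tool_rot: [-0.0, 0.987, 0.164, 0.0]
contact_force: [-0.8, -2.7, -9.0]
gripper_width: 0.268
grasp_force: 39.7
```

```bash
python3 -m creep '[[-1,0,-0.3,-0.5,0,0,0],[-1,0,0,0,0,0,0]]';python3 -m creep '[[-1,0,0,-0.5,0,0,0],[-1,0,0,0,0,0,0]]';python3 -m creep '[[-1,0,0,-0.5,0,0,0],[-1,0,0,0,0,0,0]]'
```

```text
t: 7.08
eef_pos: [0.578, -0.1271, 0.1041]
tool_rot: [-0.0, 0.986, 0.164, 0.0]
contact_force: [-1.6, 0.1, -5.3]
gripper_width: 0.269
grasp_force: 40.1
t: 7.32
eef_pos: [0.5781, -0.1271, 0.104]
tool_rot: [-0.0, 0.986, 0.164, 0.0]
contact_force: [-3.2, 1.5, 1.6]
gripper_width: 0.269
grasp_force: 40.7
t: 7.58
eef_pos: [0.5782, -0.1271, 0.1039]
tool_rot: [-0.0, 0.987, 0.164, 0.0]
contact_force: [-6.0, 1.6, 6.6]
gripper_width: 0.27
grasp_force: 41.5
```

```bash
python3 -m creep '[[-1,0,0,0.7,0,0,0],[-1,0,0,0,0,0,0]]';python3 -m creep '[[-1,1.5,-0.2,0,0,0,0],[-1,0,0,0,0,0,0]]' | grep -E 'eef|cont';python3 -m creep '[[-1,1.5,-0.2,0,0,0,0],[-1,0,0,0,0,0,0]]'| grep -E 'eef|cont';python3 -m creep '[[-1,1.5,-0.1,0,0,0,0],[-1,0,0,0,0,0,0]]'| grep -E 'eef|cont'
```

```text
t: 7.82
eef_pos: [0.5781, -0.1271, 0.1039]
tool_rot: [-0.0, 0.986, 0.164, 0.0]
contact_force: [-4.7, 3.4, 3.8]
gripper_width: 0.265
grasp_force: 41.1
eef_pos: [0.5783, -0.1272, 0.1038]
contact_force: [-9.0, 3.5, 7.8]
eef_pos: [0.5788, -0.1272, 0.1037]
contact_force: [-10.9, 3.6, 11.8]
eef_pos: [0.5804, -0.1275, 0.1037]
contact_force: [-11.2, 2.9, 11.2]
```

```bash
python3 -m creep '[[-1,0,0,1,0,0,0],[-1,0,0,0,0,0,0]]'|grep -E 'eef|cont';python3 -m creep '[[-1,0,0,0.5,0,0,0],[-1,0,0,0,0,0,0]]' | grep -E 'eef|cont'
```

```text
eef_pos: [0.5816, -0.1276, 0.104]
contact_force: [-4.1, 2.6, -0.4]
eef_pos: [0.5825, -0.1277, 0.1042]
contact_force: [-0.6, 2.5, -8.6]
```

```bash
python3 -m creep '[[-1,0,0,-0.3,0,0,0],[-1,0,0,0,0,0,0]]'|grep -E 'eef|cont';python3 -m creep '[[-1,1,0,0,0,0,0],[-1,0,0,0,0,0,0]]' | grep -E 'eef|cont';python3 -m creep '[[-1,1,0,0,0,0,0],[-1,0,0,0,0,0,0]]' | grep -E 'eef|cont'
```

```text
eef_pos: [0.5825, -0.1277, 0.1044]
contact_force: [-0.4, 3.7, -9.4]
eef_pos: [0.5836, -0.1278, 0.1047]
contact_force: [-0.4, 3.8, -9.0]
eef_pos: [0.5845, -0.1279, 0.1047]
contact_force: [0.3, 3.4, -9.3]
```

```bash
python3 -m creep '[[-1,0,0.5,-0.6,0,0,0],[-1,0,0,0,0,0,0]]'|grep -E 'eef|cont';python3 -m creep '[[-1,1,0,-0.2,0,0,0],[-1,0,0,0,0,0,0]]' | grep -E 'eef|cont';python3 -m creep '[[-1,1,0,0,0,0,0],[-1,0,0,0,0,0,0]]' | grep -E 'eef|cont'
```

```text
eef_pos: [0.5845, -0.1279, 0.1042]
contact_force: [0.9, 3.3, -8.4]
eef_pos: [0.5849, -0.1279, 0.1041]
contact_force: [-3.1, 0.6, -4.8]
eef_pos: [0.5863, -0.1279, 0.1041]
contact_force: [-3.0, 1.7, -3.1]
```

Light contact, riding on the ring. I'll keep sweeping.

```bash
for i in 1; do python3 -m creep '[[-1,1,0,0,0,0,0],[-1,0,0,0,0,0,0]]'|grep -E 'eef|cont';python3 -m creep '[[-1,1,0,0,0,0,0],[-1,0,0,0,0,0,0]]' | grep -E 'eef|cont';python3 -m creep '[[-1,1,0,0,0,0,0],[-1,0,0,0,0,0,0]]' | grep -E 'eef|cont'; done
```

```text
eef_pos: [0.5874, -0.1279, 0.104]
contact_force: [-4.5, 1.4, -2.1]
eef_pos: [0.5884, -0.128, 0.104]
contact_force: [-4.8, -0.4, -2.1]
eef_pos: [0.5895, -0.1279, 0.1039]
contact_force: [-4.7, -0.6, -1.0]
```

```bash
python3 -m creep '[[-1,1,0.1,0.1,0,0,0],[-1,0,0,0,0,0,0]]'|grep -E 'eef|cont';python3 -m creep '[[-1,1,0.1,0,0,0,0],[-1,0,0,0,0,0,0]]' | grep -E 'eef|cont';python3 -m creep '[[-1,1,0.1,0,0,0,0],[-1,0,0,0,0,0,0]]' | grep -E 'eef|cont'
```

```text
eef_pos: [0.5906, -0.1279, 0.104]
contact_force: [-2.6, -2.0, -3.7]
eef_pos: [0.5916, -0.1278, 0.1039]
contact_force: [-2.1, -2.9, -5.0]
eef_pos: [0.5928, -0.1277, 0.1039]
contact_force: [-1.8, -4.3, -6.9]
```

```bash
python3 -m creep '[[-1,0.7,-0.3,0,0,0,0],[-1,0,0,0,0,0,0]]'|grep -E 'eef|cont';python3 -m creep '[[-1,0,0,-0.5,0,0,0],[-1,0,0,0,0,0,0]]' | grep -E 'eef|cont'
```

```text
eef_pos: [0.5933, -0.1278, 0.1039]
contact_force: [0.4, -3.4, -8.4]
eef_pos: [0.5934, -0.1277, 0.1035]
contact_force: [1.4, -4.7, -9.5]
```

The full spring load returned below ring height, so the tip is over the notch. I'll lower further.

```bash
python3 -m creep '[[-1,0,-0.3,-1,0,0,0],[-1,0,0,0,0,0,0]]'|grep -E 'eef|cont';python3 -m creep '[[-1,0,0,-1.5,0,0,0],[-1,0,0,0,0,0,0]]' | grep -E 'eef|cont'
```

```text
eef_pos: [0.5935, -0.1277, 0.1026]
contact_force: [2.4, -4.6, -8.8]
eef_pos: [0.5934, -0.1277, 0.101]
contact_force: [1.6, -3.9, -8.2]
```

```bash
python3 -m creep '[[-1,0,0,-2,0,0,0],[-1,0,0,-2,0,0,0],[-1,0,0,0,0,0,0]]'|grep -E 'eef|cont';python3 -m creep '[[-1,0,0,-2,0,0,0],[-1,0,0,-2,0,0,0],[-1,0,0,0,0,0,0]]' | grep -E 'eef|cont'
```

```text
eef_pos: [0.5935, -0.1278, 0.097]
contact_force: [2.6, -3.3, -7.9]
eef_pos: [0.5935, -0.1278, 0.093]
contact_force: [4.0, -3.1, -7.8]
```

```bash
python3 -m creep '[[-1,-0.2,0,-1.5,0,0,0],[-1,0,0,0,0,0,0]]'|grep -E 'eef|cont';python3 -m creep '[[-1,0,0,-1,0,0,0],[-1,0,0,0,0,0,0]]' | grep -E 'eef|cont'
```

```text
eef_pos: [0.5935, -0.1278, 0.0917]
contact_force: [4.6, -3.4, -7.5]
eef_pos: [0.5935, -0.1278, 0.0907]
contact_force: [5.5, -4.1, -5.4]
```

```bash
python3 -m creep '[[-0.2,0,0,0,0,0,0],[-0.2,0,0,0,0,0,0],[0.2,0,0,0,0,0,0],[0.6,0,0,0,0,0,0],[1,0,0,0,0,0,0]]';python3 -m creep '[[1,0,0,0,0,0,0],[1,0,0,15,0,0,0],[1,0,0,50,0,0,0],[1,-20,-30,50,0,0,0],[1,-20,-30,20,0,0,0]]';python3 -m creep '[[1,0,0,0,0,0,0],[1,0,0,0,0,0,0]]'
python3 - <<'E'
from h import *
im,d,T=wrist();cv2.imwrite("pics/w3.png",im[:,:,::-1])
for c in("red",):
    for st,ce in blobs(im,c,100):print(st,ce,onplane("wrist",*ce,.121,T))
t,_=read_camera("side");cv2.imwrite("pics/s3.png",cv2.resize(t[100:240,180:340,::-1],None,fx=4,fy=4))
for c in("red","green"):print(blobs(t,c))
print([(s,c) for c in("red",) for s in blobs(read_camera("top")[0],c)])
E
```

```text
t: 14.95
eef_pos: [0.5928, -0.1278, 0.0905]
tool_rot: [-0.0, 0.987, 0.164, -0.0]
contact_force: [-0.3, 0.1, 0.1]
gripper_width: 0.977
grasp_force: 0.0
t: 15.58
eef_pos: [0.5543, -0.1885, 0.2301]
tool_rot: [0.001, 0.986, 0.164, 0.003]
contact_force: [0.6, -1.2, -0.9]
gripper_width: 0.999
grasp_force: 0.0
t: 15.82
eef_pos: [0.553, -0.1873, 0.226]
tool_rot: [-0.0, 0.987, 0.164, 0.0]
contact_force: [0.5, 0.2, 0.2]
gripper_width: 0.997
grasp_force: 0.0
[189, 115, 32, 30, 555] [205.0, 129.1] [ 0.59351121 -0.12936257  0.121     ]
[403, 170, 86, 49, 1783] [446.6, 193.4] [ 0.60950074 -0.34141984  0.121     ]
[([276, 140, 13, 17, 97], [281.5, 147.4]), ([243, 156, 7, 10, 55], [246.3, 160.7])]
[([169, 168, 15, 15, 46], [175.6, 175.2])]
[(([296, 160, 10, 10, 58], [300.2, 164.9]), 'red')]
```

View pics/w3.png

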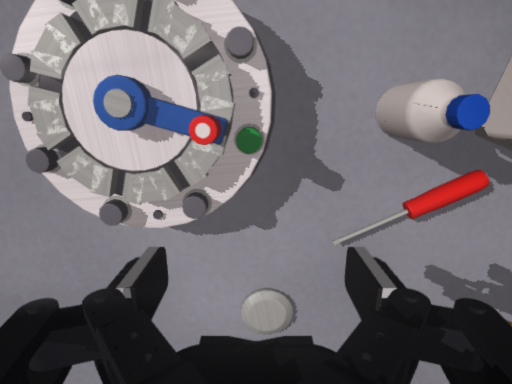

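View pics/s3.png

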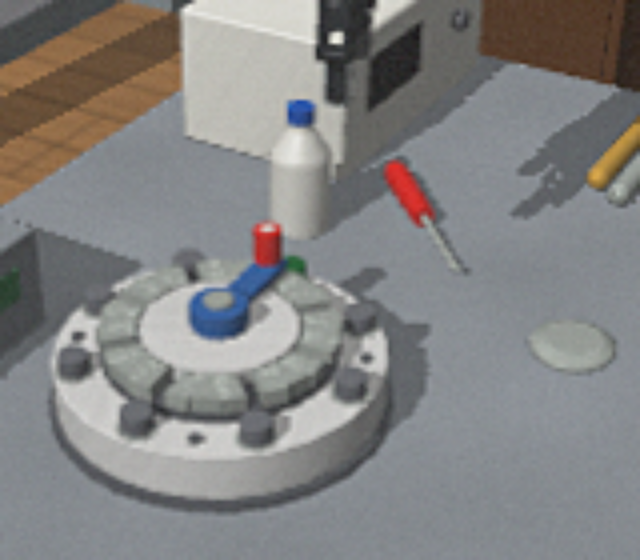

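The wrist view shows the knob at (203,130) on the port beside the green cap at (249,140), with everything else undisturbed. I'll check the knob height.

Run:
```python
from h import *
im,d,T=wrist()
def h(u,v):
    z=float(np.median(d[v-2:v+3,u-2:u+3]));o,dr=ray("wrist",u,v,T);return (o+dr*z).round(4)
print("knob top",h(202,129),"hub(.096)",h(117,102),"arm(.088)",h(165,117), "ring .074",h(215,95))
# side: height of knob centre at known xy
o,dr=ray("side",246.3,160.7);s=np.dot(np.array([.5935,-.1278])-o[:2],dr[:2])/np.dot(dr[:2],dr[:2]);print("side centre",o+dr*s)
o,dr=ray("side",259.3,170.8);s=np.dot(np.array([.516,-.0795])-o[:2],dr[:2])/np.dot(dr[:2],dr[:2]);print("side at start(.120)",o+dr*s)
```

```text
knob top [ 0.5929 -0.1264  0.1225] hub(.096) [ 0.5888 -0.0474  0.1   ] arm(.088) [ 0.5886 -0.0869  0.089 ] ring .074 [ 0.6211 -0.1221  0.075 ]
side centre [ 0.5920039  -0.12872208  0.10564015]
side at start(.120) [ 0.5149682  -0.08007523  0.11884754]
```

The knob top reads 0.1225 m (0.121 expected when home) and its centre 0.1056 m (0.106 expected), so the plunger is fully home.

```bash
python3 -c "
from station import *
print(hand_in())"
```

```text
the job is handed in; nothing more can be done
None
```

The red plunger is fully home in the notch at the green-capped port, reached the shorter way round, and the gripper has let go and is clear; the job is handed in at about 16 s, with the hardest press on the ring about 20 N for a moment, closer to the 25 N limit than intended.

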